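# Sieve the hazelnuts from the walnuts

## Robot

A 6-joint arm with a two-finger parallel gripper is mounted at the origin on the work surface. World frame = base frame: x ahead of the robot, y to its left, z up, the work surface at z = 0. Lengths are in m, angles in rad, forces in N, time in s.
With the tool pointing down it reaches from about 0.25 to 0.775 m from the base axis. Payload 4 kg.
Tool frame: the origin (TCP) lies on the centre line of the jaws, within the pads' length; the fingertips stand 14 mm ahead of it and the grasp point (between the pads) lies 5 mm behind it (robot.tcp_to_tips is the distance from the TCP to the fingertips, in m); z points along the fingers, y is the line along which they close (so a half turn about z gives the same grasp; the last joint's range is limited). The gripper opens to 94 mm and grips with 3 to 60 N. Pads are 16 mm wide; open, the fingers measure 119 mm over their backs; the gripper's body (75 mm by 177 mm) begins 78 mm behind the grasp point.
Start: joints at [1.031, 0.087, 1.371, -0, 1.684, -0.103], TCP at [0.233, 0.498, 0.22] pointing down, gripper open.
Joint ranges: [-3.1, 3.1], [-0.76, 2.03], [0.27, 2.55], [-1.08, 4.22], [0.17, 2.65], [-2.57, 2.57]. Speed limits (rad/s): [2.79, 2.79, 3.14, 3.14, 3.14, 3.14].

## Interface

Orientations are given as [roll, pitch, yaw] about the fixed x, y, z axes, in that order (R = Rz(yaw) Ry(pitch) Rx(roll)).
In Python, from bench import robot gives the robot as it stands.
- The arm moves only by the tool carry_out, never from a script. Its argument "increments" is a list of rows, each a list of 3 entries, a list of its own where there are three numbers: the closure in counts, from 0 (fully open) to 255 (shut), then the shift along the tool's x, y, z in mm, then the turn about the tool's z in degrees. In form: [[fingers, [dx, dy, dz], twist], ...]. A call has 1 to 8 rows; each row shifts and turns the commanded pose from where the row before left it, along the tool's axes as they then stand; what a row does not reach is not made up. A row lasts 1/10 s, in which the tool goes at most 50 mm and 8.59 degrees, less where a joint would pass 70% of its speed; a pose out of reach is approached as far as the arm can. A call with a gripper value outside its range is refused whole. The fingers move at their own pace and stop on an object; the grip force is fixed at half the most. Time passes only in rows, so rows that do not move let the fingers close. It gives the time, the measured TCP pose, the force, the opening and the grip force at its end, in the units of the state.
- robot.get_obs(): the state, without advancing time (a new reading comes with each control period).
- robot.snapshot(name): name is "side" or "top"; returns the picture (384x512x3 uint8, blue, green, red); there is no depth.
- robot.get_calibration(name): a dict with "vfov" (degrees; the focal length in pixels is half the picture's height over the tangent of half this angle, whatever the lens; pixels are square), "cx", "cy" (the principal point, pixels), "T" (4x4, takes a point from camera to world coordinates). Camera axes: x right, y down, z forward; pixel columns grow to the right and rows downward; lengths in m; the calibration is good to about 2 mm. A picture is of the moment at which its call begins. get_calibration takes no time and is no camera call.
- robot.close_job(): hands the job in; it is judged then, once.
The state is a dict: "time": time; "joint_positions": joint angles; "qvel": joint speeds; "joint_torque": joint torques, N m; "tool_pos": TCP position; "ee_rot": TCP orientation; "wrist_force": force on the tool from outside, world axes, zero at the start; "wrist_torque": the same for the moment, N m; "width": finger opening in m; "finger_force": force on a finger pad.
Only numpy, scipy, OpenCV 4.12 (cv2) and the standard library are available. Lean on these libraries where they do the work, as an engineer would, in place of code of your own. Each camera call takes 0.05 s, during which the arm holds its last target. There are 200 camera calls.

## Task

Sort the nuts on the sideboard with the nut sieve: lift it by its red handle and shake the hazelnuts through its bars into the silver tray while the walnuts stay in the sieve, then tip the walnuts out into the terracotta bowl. Finish with the empty sieve standing upright on the sideboard, clear of the tray, and let go of it; do not touch the nuts with the gripper.

Things in the scene. Friction and masses are not known exactly. Their poses are not given: they have to be found in the camera images.
- sieve: Loose sieve, 0.3 kg, 145x100 mm. Origin: mid underside. Walls 50 high. Nuts start on a solid pan (x 10 to 75), end wall at +x. x -65 to 10: bars along x, 19 mm gaps. Spout: open -x end, 30 up, about facing the robot. Floor falls 6 deg to the pan; bar tips turn up 15 deg. Red handle bar along y on side posts: centre x 5, 98 up, 14 thick (x), 20 high, 100 long; grip it from above, closing along x.
- tray: Silver aluminium tray, fixed, 200 x 160 mm (x, y) and 30 mm high, walls and floor 4 mm thick, open above. Origin: centre of its underside.
- bowl: Round terracotta bowl, fixed, 160 mm across the rim, 60 mm high. Origin: centre of its underside.
- hazelnut1: Dark brown hazelnut, 15 to 16 mm across, almost round, rolls on slopes over about 6 degrees. With the spout dipped 13 to 16 degrees and a few gentle 20 mm shakes along the sieve's x, hazelnuts run on to the bars and drop through about below the handle. Origin at its centre.
- hazelnut2: Second hazelnut, like the first. Origin at its centre.
- walnut1: Pale knobbly walnut, 31 to 40 mm across, too large for the gaps; it tumbles on slopes over about 22 degrees, less when shaken hard. With the spout dipped 45 to 55 degrees it tumbles out over the spout, which then lies about straight below the handle (some 110 mm under it). Origin at its centre.
- walnut2: Second walnut, like the first. Origin at its centre.

How it is judged:
On the way, in this order (a step that is already met when the one before it is completed fails the run):
1. both hazelnuts lie in the silver tray while both walnuts are still in the lifted sieve (x of hazelnut1 in the frame of tray between -0.096 and 0.096 m and y of hazelnut1 in the frame of tray between -0.076 and 0.076 m and z of each of hazelnut1, hazelnut2 in the frame of tray below 0.03 m and x of hazelnut2 in the frame of tray between -0.096 and 0.096 m and y of hazelnut2 in the frame of tray between -0.076 and 0.076 m and distance between each of walnut1, walnut2 and sieve below 0.095 m and height (world z) of sieve above 0.02 m), for 0.2 s.
2. both walnuts lie in the terracotta bowl (horizontal distance between each of walnut1, walnut2 and bowl below 0.075 m and height (world z) of each of walnut1, walnut2 below 0.06 m), for 0.2 s.
At the end, for the whole second after the job is handed in: Hazelnuts in the silver tray, centres below its rim; walnuts in the terracotta bowl, centres within 75 mm of its axis and below 60 mm; sieve at rest and upright (10 degrees) on the sideboard, underside within 10 mm of it, origin at least 115 mm from the tray's centre (all of step 2 and x of hazelnut1 in the frame of tray between -0.096 and 0.096 m and y of hazelnut1 in the frame of tray between -0.076 and 0.076 m and z of each of hazelnut1, hazelnut2 in the frame of tray below 0.03 m and x of hazelnut2 in the frame of tray between -0.096 and 0.096 m and y of hazelnut2 in the frame of tray between -0.076 and 0.076 m and angle between sieve's own z axis and vertical below 0.174533 rad and height (world z) of sieve between -0.01 and 0.01 m and horizontal distance between sieve and tray above 0.115 m and linear speed of sieve below 0.02 m/s); the robot touches nothing.
It fails at once if the gripper touches a nut (contact force between the fingers and hazelnut1 above 0.5 N or contact force between the fingers and hazelnut2 above 0.5 N or contact force between the fingers and walnut1 above 0.5 N or contact force between the fingers and walnut2 above 0.5 N).
It also fails if it takes over 72 s, if anything falls off the work surface, if the arm or the gripper's body presses on something with over 40 N, if the wrist force passes 120 N, or if a joint passes its speed limit or range.

## Working session

There is one attempt and no reset: what is moved stays moved. The work goes in short steps, Python scripts to look and compute and a tool call to move; the robot and the scene stay as the last step left them, time stands still between calls to the robot, and variables do not carry over. Pictures are saved under pics/ and viewed, at most 10 in all, crops included, and the job is handed in when it is done.

Besides the shell and the picture viewer there is one more tool, called after "Call:" as a command line: name --argument value ..., lists and objects as JSON in quotes. carry_out: Moves the arm, as the interface text tells. Its arguments: {"type":"object","properties":{"increments":{"type":"array","items":{"type":"array"}}},"required":["increments"]}

```bash
mkdir -p pics; ls; python3 - <<'E'
from bench import robot
import cv2,numpy as np
for n in("top","side"):
    cv2.imwrite(f"pics/{n}0.png",robot.snapshot(n)); c=robot.get_calibration(n); print(n,c["vfov"],c["cx"],c["cy"],np.round(c["T"],3).tolist(), {k:v for k,v in c.items() if k not in("T",)})
o=robot.get_obs(); print(o)
E
```

```text
pics
top 55.718074876595736 251.67952445687922 187.9747255432777 [[-0.005, -0.994, 0.105, 0.444], [-1.0, 0.007, 0.025, -0.028], [-0.025, -0.105, -0.994, 0.871], [0.0, 0.0, 0.0, 1.0]] {'vfov': 55.718074876595736, 'cx': 251.67952445687922, 'cy': 187.9747255432777}
side 50.62557091214448 255.8259140435129 191.61574169125373 [[0.869, -0.251, 0.426, 0.079], [-0.495, -0.453, 0.742, -0.821], [0.007, -0.855, -0.518, 0.615], [0.0, 0.0, 0.0, 1.0]] {'vfov': 50.62557091214448, 'cx': 255.8259140435129, 'cy': 191.61574169125373}
{'time': 0.1, 'joint_positions': array([ 1.03089077e+00,  8.78687486e-02,  1.37205464e+00, -1.97261788e-06,
        1.68360439e+00, -1.03105987e-01]), 'qvel': array([-0.00067064, -0.00111307, -0.0030678 ,  0.00097317, -0.00052863,
       -0.00139879]), 'joint_torque': array([ 2.40038346e-03, -3.41253555e+01, -3.03301728e+01,  7.20223272e-02,
        3.04706942e-02, -9.04467106e-05]), 'tool_pos': array([0.23244635, 0.49796595, 0.21845254]), 'ee_rot': array([-3.13966760e+00, -1.97219619e-04,  2.70479267e+00]), 'wrist_force': array([ 0.646332  , -0.5630387 ,  0.53389919]), 'wrist_torque': array([-0.00597216, -0.00011914,  0.00444338]), 'finger_force': 0.0, 'width': 0.09418106846626585}
```

View pics/top0.png

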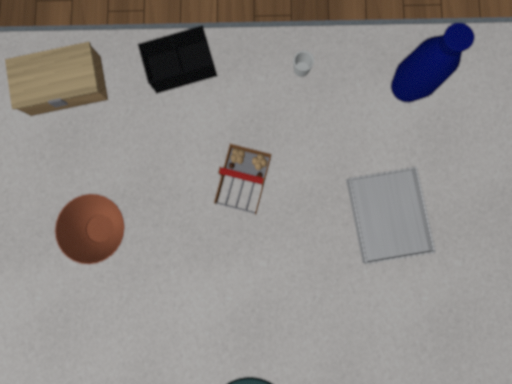

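View pics/side0.png

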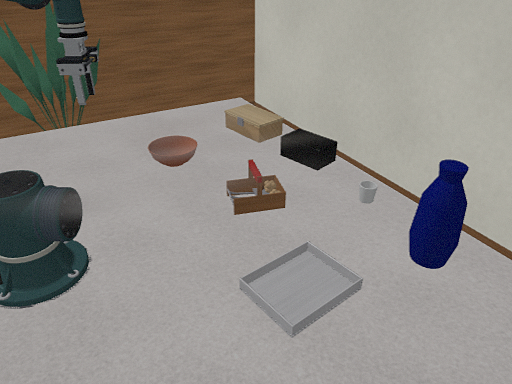

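The top view shows the bowl at (90,229), the sieve's red handle at about (241,175) with its spout towards the robot, and the tray at about (390,215). The side view agrees. Next I'll measure the positions.

```bash
cat > h.py <<'E'
from bench import robot
import cv2,numpy as np
def ray(n,u,v):
    c=robot.get_calibration(n); f=192/np.tan(np.radians(c["vfov"]/2)); T=np.array(c["T"])
    return T[:3,3],T[:3,:3]@np.array([(u-c["cx"])/f,(v-c["cy"])/f,1])
def onz(n,u,v,z):
    o,d=ray(n,u,v); return o+d*(z-o[2])/d[2]
def tri(uv1,uv2):
    (a,p),(b,q)=ray("top",*uv1),ray("side",*uv2)
    s=np.linalg.lstsq(np.c_[p,-q],b-a,rcond=None)[0]; A=a+s[0]*p;B=b+s[1]*q
    return (A+B)/2,np.linalg.norm(A-B)
def big(m):
    return max(cv2.findContours(m.astype(np.uint8),0,1)[0],key=cv2.contourArea)
def red(im):
    b,g,r=[im[...,i].astype(int) for i in range(3)]; return (r>110)&(g<60)&(b<60)
E
python3 - <<'E'
from h import *
im=cv2.imread("pics/top0.png"); si=cv2.imread("pics/side0.png")
c=big(red(im)); r=cv2.minAreaRect(c); bx=cv2.boxPoints(r); print(r)
P=np.array([onz("top",*p,.108)[:2] for p in bx]); print("handle",P.mean(0).round(4),[np.linalg.norm(P[i]-P[i-1]).round(4) for i in range(4)])
e=[P[i]-P[i-1] for i in range(4)]; L=max(e,key=np.linalg.norm); print("bar dir deg",np.degrees(np.arctan2(L[1],L[0])))
cs=big(red(si)); print("tri",tri(r[0],cv2.minAreaRect(cs)[0]))
b,g,rr=[im[...,i].astype(int) for i in range(3)]
m=(rr>g*1.5)&(rr>90); m[:,150:]=0; m[:150]=0
(u,v),rad=cv2.minEnclosingCircle(big(m)); q=onz("top",u,v,.06); print("bowl",(u,v),rad,q, np.linalg.norm(onz("top",u+rad,v,.06)-q))
T=np.array([onz("top",*p,.03)[:2] for p in [(347,179),(414,168),(432,251),(365,262)]]); print("tray",T.round(3).tolist(),T.mean(0),[np.linalg.norm(T[i]-T[i-1]).round(3) for i in range(4)])
for p in [(18,60),(203,27),(303,60)]: print(onz("top",*p,.08).round(3))
E
```

```text
((241.1179962158203, 174.99420166015625), (43.855316162109375, 6.297507286071777), 13.13402271270752)
handle [0.5524 0.0129] [np.float64(0.0933), np.float64(0.0135), np.float64(0.0934), np.float64(0.0134)]
bar dir deg -103.7232147975227
tri (array([0.55158967, 0.01324175, 0.10744889]), np.float64(0.0018752463861533128))
bowl (90.62974548339844, 227.8085479736328) 33.199344635009766 [0.44233538 0.35383474 0.06      ] 0.07523201519143954
tray [[0.552, -0.229], [0.576, -0.384], [0.387, -0.414], [0.362, -0.263]] [ 0.46938865 -0.32253305] [np.float64(0.193), np.float64(0.157), np.float64(0.192), np.float64(0.153)]
[0.829 0.531 0.08 ]
[0.902 0.102 0.08 ]
[ 0.818 -0.127  0.08 ]
```

Call:
carry_out --increments '[[0,[0,50,0],0],[0,[0,50,0],0],[0,[0,50,0],0],[0,[0,50,0],0],[0,[0,50,0],0],[0,[0,50,0],0],[0,[0,50,0],0],[0,[0,50,0],0]]'

```text
time: 0.9
tool_pos: [0.3704, 0.793, 0.1818]
ee_rot: [3.093, -0.001, 2.705]
wrist_force: [-0.1, -0.3, -1.2]
width: 0.0938
finger_force: 0.0
```

Call:
carry_out --increments '[[0,[0,50,0],0],[0,[0,50,0],0],[0,[0,50,0],0]]'

```text
time: 1.2
tool_pos: [0.3902, 0.8357, 0.1617]
ee_rot: [2.983, -0.0, 2.705]
wrist_force: [-0.2, 0.4, 1.0]
width: 0.0941
finger_force: 0.0
```

```bash
python3 -c "
from h import *
o=robot.get_obs();print(o['time'],o['joint_positions'].round(3),o['tool_pos'],o['ee_rot'])"
```

```text
1.2 [ 1.069  0.943  0.276  0.011  1.764 -0.062] [0.39024929 0.83570877 0.16167778] [ 2.98280073e+00 -2.12471970e-04  2.70480149e+00]
```

Call:
carry_out --increments '[[0,[0,0,-50],0],[0,[0,0,-50],0],[0,[0,0,-50],0],[0,[0,0,-50],0]]'

```text
time: 1.6
tool_pos: [0.3579, 0.7663, 0.3387]
ee_rot: [2.94, -0.0, 2.705]
wrist_force: [-0.2, 0.1, -1.3]
width: 0.094
finger_force: 0.0
```

```bash
python3 -c "
from h import *
o=robot.get_obs();print(o['time'],o['joint_positions'].round(3),o['tool_pos'],o['ee_rot'])"
```

```text
1.6 [ 1.061  0.732  0.275  0.016  1.934 -0.066] [0.35786855 0.76627653 0.33866784] [ 2.94047156e+00 -4.79069618e-05  2.70479092e+00]
```

Call:
carry_out --increments '[[0,[0,-50,0],0],[0,[0,-50,0],0],[0,[0,-50,0],0],[0,[0,-50,0],0],[0,[0,-50,0],0],[0,[0,-50,0],0],[0,[0,-50,0],0],[0,[0,-50,0],0]]'

```text
time: 2.4
tool_pos: [0.2005, 0.4289, 0.2626]
ee_rot: [2.941, -0.0, 2.705]
wrist_force: [0.3, -1.0, 0.8]
width: 0.0943
finger_force: 0.0
```

Call:
carry_out --increments '[[0,[0,-50,0],0],[0,[0,-50,0],0],[0,[0,-50,0],0],[0,[0,-50,0],0],[0,[0,-50,0],0],[0,[0,-50,0],0]]'

```text
time: 3.0
tool_pos: [0.106, 0.2259, 0.212]
ee_rot: [3.01, -0.001, 2.704]
wrist_force: [-0.0, 0.0, 0.9]
width: 0.094
finger_force: 0.0
```

```bash
python3 -c "
from h import *
o=robot.get_obs();print(o['time'],o['joint_positions'].round(3),o['tool_pos'],o['ee_rot'])"
```

```text
3.0 [ 0.85  -0.756  1.997  0.039  1.774 -0.272] [0.10601512 0.22587542 0.21203449] [ 3.00999722e+00 -1.26646309e-03  2.70365354e+00]
```

Call:
carry_out --increments '[[0,[0,-40,0],0],[0,[0,-40,0],0],[0,[0,-40,0],0]]'

```text
time: 3.3
tool_pos: [0.0947, 0.2008, 0.2134]
ee_rot: [3.091, -0.0, 2.705]
wrist_force: [0.1, -0.4, 0.7]
width: 0.0943
finger_force: 0.0
```

Call:
carry_out --increments '[[0,[0,-40,0],0],[0,[0,-35,0],0]]'

```text
time: 3.5
tool_pos: [0.0873, 0.184, 0.2187]
ee_rot: [-3.14, -0.001, 2.705]
wrist_force: [0.0, 0.5, 0.2]
width: 0.094
finger_force: 0.0
```

Call:
carry_out --increments '[[0,[-49,4,0],0],[0,[-49,4,0],0],[0,[-49,4,0],0],[0,[-49,4,0],0],[0,[-49,4,0],0],[0,[-49,4,0],0],[0,[-49,4,0],0],[0,[-49,4,0],0]]'

```text
time: 4.3
tool_pos: [0.4537, 0.0487, 0.2181]
ee_rot: [-3.142, -0.001, 2.704]
wrist_force: [-0.0, -0.3, 0.6]
width: 0.0937
finger_force: 0.0
```

Call:
carry_out --increments '[[0,[-49,4,0],0],[0,[-49,4,0],0],[0,[0,0,0],8.5],[0,[0,0,0],8.5],[0,[0,0,0],8.5],[0,[0,0,0],8.5],[0,[0,0,0],8.5],[0,[0,0,0],8.5]]'

```text
time: 5.1
tool_pos: [0.5441, 0.0157, 0.2179]
ee_rot: [-3.14, -0.001, 1.809]
wrist_force: [-0.2, -0.0, 0.7]
width: 0.0938
finger_force: 0.0
```

Call:
carry_out --increments '[[0,[0,0,0],8.5],[0,[0,0,0],8.5],[0,[0,0,0],8.5],[0,[0,0,0],2.2],[0,[0,0,0],0]]'

```text
time: 5.6
tool_pos: [0.5441, 0.0158, 0.218]
ee_rot: [-3.14, -0.0, 1.332]
wrist_force: [-0.4, -0.8, 0.1]
width: 0.0939
finger_force: 0.0
```

```bash
python3 -c "
from h import *
from scipy.spatial.transform import Rotation as R
o=robot.get_obs();print(o['time'],o['joint_positions'].round(3),o['tool_pos'],o['ee_rot'])
M=R.from_euler('xyz',o['ee_rot']).as_matrix(); print(M.T@(np.array([.552,.013,.094])-o['tool_pos'])*1000)"
```

```text
5.6 [-0.075  0.076  1.386  0.     1.681  0.164] [0.54410283 0.01576161 0.21795081] [-3.14025174e+00 -1.41259995e-05  1.33169234e+00]
[ -0.81449073   8.49273428 123.93952007]
```

Call:
carry_out --increments '[[0,[-1,8,30],0],[0,[0,0,30],0],[0,[0,0,30],0],[0,[0,0,24],0],[0,[0,0,10],0],[0,[0,0,0],0]]'

```text
time: 6.2
tool_pos: [0.5504, 0.013, 0.0922]
ee_rot: [-3.137, 0.0, 1.332]
wrist_force: [0.1, 0.0, 0.0]
width: 0.0939
finger_force: 0.0
```

Call:
carry_out --increments '[[100,[0,0,0],0],[160,[0,0,0],0],[190,[0,0,0],0],[200,[0,0,0],0],[210,[0,0,0],0],[230,[0,0,0],0],[255,[0,0,0],0],[255,[0,0,0],0]]'

```text
time: 7.0
tool_pos: [0.5514, 0.013, 0.0938]
ee_rot: [-3.141, -0.0, 1.331]
wrist_force: [-0.5, 0.2, -0.2]
width: 0.0332
finger_force: 0.0
```

Call:
carry_out --increments '[[255,[0,0,0],0],[255,[0,0,0],0],[255,[0,0,0],0],[255,[0,0,0],0],[255,[0,0,0],0]]'

```text
time: 7.5
tool_pos: [0.5518, 0.0128, 0.094]
ee_rot: [3.142, -0.0, 1.331]
wrist_force: [1.6, -0.8, -2.2]
width: 0.0139
finger_force: 29.9
```

Call:
carry_out --increments '[[255,[0,0,-4],0],[255,[0,0,-10],0],[255,[0,0,-18],0],[255,[0,0,-20],2],[255,[0,0,-20],4],[255,[0,0,-20],6],[255,[0,0,-20],8],[255,[0,0,-20],8]]'

```text
time: 8.3
tool_pos: [0.5508, 0.0131, 0.2266]
ee_rot: [-3.139, 0.001, 0.837]
wrist_force: [-0.2, -0.0, -4.4]
width: 0.0141
finger_force: 29.9
```

Call:
carry_out --increments '[[255,[0,0,-20],8],[255,[0,0,-18],8],[255,[0,0,-15],8],[255,[0,0,-8],8],[255,[0,0,-4],8],[255,[0,0,0],6],[255,[0,0,0],4],[255,[0,0,0],2]]'

```text
time: 9.1
tool_pos: [0.551, 0.013, 0.2908]
ee_rot: [-3.141, 0.002, -0.067]
wrist_force: [-0.8, 0.1, -3.4]
width: 0.014
finger_force: 29.9
```

```bash
cat >> h.py <<'E'
from scipy.spatial.transform import Rotation as R
def st(goal=None):
    o=robot.get_obs(); M=R.from_euler('xyz',o['ee_rot']).as_matrix()
    print(round(o['time'],2),"q",o['joint_positions'].round(2),"p",o['tool_pos'].round(4),"w",round(o['width'],4))
    print("tilt",np.degrees(np.arccos(-M[2,2])).round(1),"tilt dir",np.degrees(np.arctan2(M[1,2],M[0,2])).round(1),"y axis",M[:,1].round(3),"dip spout deg",np.degrees(np.arcsin(M[2,1])).round(1))
    if goal is not None: print("shift",(M.T@(np.array(goal)-o['tool_pos'])*1000).round(0))
    print("world x,y,z in tool",(M.T).round(3).T.tolist())
E
python3 -c "
from h import *
cv2.imwrite('pics/t1.png',np.hstack([cv2.resize(robot.snapshot('top')[60:310,130:380],(400,400)),cv2.resize(robot.snapshot('side')[30:280,130:380],(400,400))]))
st()"
```

```text
9.2 q [-0.08  0.09  1.23  0.    1.83  1.56] p [0.5511 0.013  0.2908] w 0.014
tilt 0.1 tilt dir 158.3 y axis [-0.065 -0.998 -0.001] dip spout deg -0.0
world x,y,z in tool [[0.998, -0.065, -0.002], [-0.065, -0.998, 0.001], [-0.002, -0.001, -1.0]]
```

View pics/t1.png

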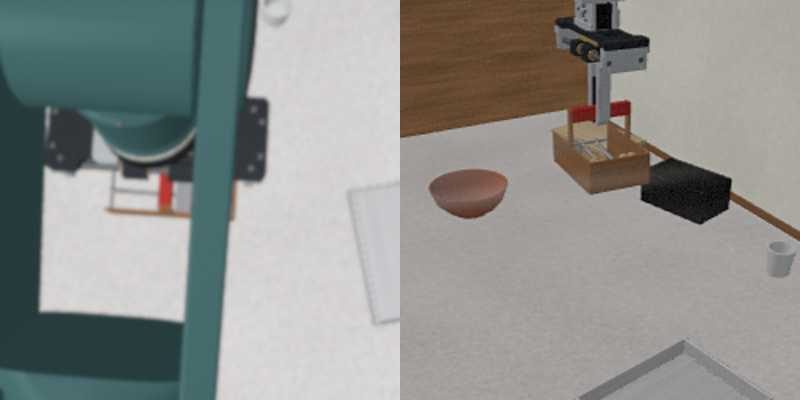

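Call:
carry_out --increments '[[255,[8,0,0],0],[255,[16,0,0],0],[255,[24,0,0],0],[255,[30,0,0],0],[255,[30,0,0],0],[255,[30,0,0],0],[255,[30,0,0],0],[255,[30,0,0],0]]'

```text
time: 10.0
tool_pos: [0.7506, -0.0001, 0.2899]
ee_rot: [-3.141, 0.001, -0.064]
wrist_force: [0.8, -0.8, -3.5]
width: 0.0138
finger_force: 29.9
```

Call:
carry_out --increments '[[255,[30,0,0],0],[255,[30,0,0],0],[255,[30,0,0],0],[255,[30,0,0],0]]'

```text
time: 10.4
tool_pos: [0.8302, -0.0076, 0.2637]
ee_rot: [-3.139, -0.032, -0.065]
wrist_force: [-0.1, 0.0, -3.5]
width: 0.0142
finger_force: 30.0
```

```bash
python3 -c "
from h import *
st()"
```

```text
10.4 q [-0.08  0.82  0.28  0.    2.02  1.56] p [ 0.8302 -0.0076  0.2637] w 0.0142
tilt 1.8 tilt dir 1.0 y axis [-0.065 -0.998 -0.003] dip spout deg -0.2
world x,y,z in tool [[0.997, -0.065, 0.032], [-0.065, -0.998, 0.001], [0.032, -0.003, -0.999]]
```

Call:
carry_out --increments '[[255,[40,0,-10],0],[255,[40,0,-10],0],[255,[40,0,-10],0],[255,[40,0,-10],0]]'

```text
time: 10.8
tool_pos: [0.8731, -0.0162, 0.2626]
ee_rot: [-3.134, -0.151, -0.065]
wrist_force: [-0.6, -0.3, -5.0]
width: 0.0138
finger_force: 30.0
```

```bash
python3 -c "
from h import *
st()"
```

```text
10.8 q [-0.09  0.82  0.27  0.01  1.89  1.55] p [ 0.8731 -0.0162  0.2626] w 0.0138
tilt 8.7 tilt dir -0.7 y axis [-0.064 -0.998 -0.008] dip spout deg -0.5
world x,y,z in tool [[0.986, -0.064, 0.151], [-0.064, -0.998, -0.002], [0.151, -0.008, -0.989]]
```

Call:
carry_out --increments '[[255,[40,0,-10],0],[255,[40,0,-10],0],[255,[40,0,-10],0]]'

```text
time: 11.1
tool_pos: [0.9014, -0.022, 0.2661]
ee_rot: [-3.13, -0.234, -0.066]
wrist_force: [0.9, 0.9, -4.9]
width: 0.0138
finger_force: 30.0
```

```bash
python3 -c "
from h import *
st([.469,-.322,.26])"
```

```text
11.1 q [-0.09  0.83  0.27  0.02  1.81  1.55] p [ 0.9014 -0.022   0.2661] w 0.0138
tilt 13.5 tilt dir -0.9 y axis [-0.064 -0.998 -0.012] dip spout deg -0.7
shift [-402.  327.  -94.]
world x,y,z in tool [[0.97, -0.064, 0.233], [-0.065, -0.998, -0.004], [0.232, -0.012, -0.973]]
```

Call:
carry_out --increments '[[255,[40,0,-10],0],[255,[-7,5,-2],0],[255,[-14,11,-3],0],[255,[-20,16,-5],0],[255,[-26,21,-6],0],[255,[-28,23,-6.5],0],[255,[-28,23,-6.5],0],[255,[-28,23,-6.5],0]]'

```text
time: 11.9
tool_pos: [0.7465, -0.1366, 0.2655]
ee_rot: [-3.13, -0.265, -0.066]
wrist_force: [-0.6, -0.7, -4.1]
width: 0.0139
finger_force: 30.0
```

Call:
carry_out --increments '[[255,[-28,23,-6.5],0],[255,[-28,23,-6.5],0],[255,[-28,23,-6.5],0],[255,[-28,23,-6.5],0],[255,[-28,23,-6.5],0],[255,[-28,23,-6.5],0],[255,[-28,23,-6.5],0],[255,[-28,23,-6.5],0]]'

```text
time: 12.7
tool_pos: [0.5052, -0.3062, 0.2562]
ee_rot: [-3.133, -0.264, -0.066]
wrist_force: [0.9, -1.2, -3.6]
width: 0.0135
finger_force: 30.0
```

Call:
carry_out --increments '[[255,[-20,16,-5],0],[255,[-12,10,-3],0],[255,[-6,5,-1.5],0],[255,[0,0,0],0]]'

```text
time: 13.1
tool_pos: [0.4646, -0.3342, 0.2542]
ee_rot: [-3.132, -0.262, -0.068]
wrist_force: [0.9, 0.3, -4.6]
width: 0.0138
finger_force: 30.0
```

```bash
python3 -c "
from h import *
st([.469,-.322,.16])"
```

```text
13.1 q [-0.83 -0.02  1.44  0.19  1.54  0.82] p [ 0.4646 -0.3342  0.2542] w 0.0138
tilt 15.0 tilt dir -1.7 y axis [-0.065 -0.998 -0.01 ] dip spout deg -0.6
shift [-21. -12.  92.]
world x,y,z in tool [[0.964, -0.065, 0.259], [-0.065, -0.998, -0.008], [0.259, -0.01, -0.966]]
```

Call:
carry_out --increments '[[255,[-3,-1,8],0],[255,[-6,-2,14],0],[255,[-8,-2,20],0],[255,[-8,-3,20],0],[255,[-6,-2,16],0],[255,[-4,-1,10],0],[255,[0,0,0],-3],[255,[0,0,0],-6]]'

```text
time: 13.9
tool_pos: [0.4548, -0.3193, 0.1577]
ee_rot: [3.113, -0.258, 0.1]
wrist_force: [0.3, -0.9, -3.8]
width: 0.0136
finger_force: 30.0
```

Call:
carry_out --increments '[[255,[0,0,0],-8],[255,[0,0,0],-8],[255,[0,0,0],-8],[255,[0,0,0],-8],[255,[0,0,0],-8],[255,[0,0,0],-8],[255,[0,0,0],-8],[255,[0,0,0],-8]]'

```text
time: 14.7
tool_pos: [0.455, -0.3197, 0.1585]
ee_rot: [2.895, -0.085, 1.227]
wrist_force: [1.2, -0.4, -4.1]
width: 0.0139
finger_force: 30.0
```

Call:
carry_out --increments '[[255,[0,0,0],-8],[255,[0,0,0],-6],[255,[0,0,0],-4],[255,[0,0,0],-1],[255,[0,0,0],0],[255,[0,0,0],0]]'

```text
time: 15.3
tool_pos: [0.4545, -0.3199, 0.1584]
ee_rot: [2.881, -0.004, 1.541]
wrist_force: [-0.2, -0.6, -4.6]
width: 0.0138
finger_force: 30.0
```

```bash
python3 -c "
from h import *
st([.455,-.322,.16])
cv2.imwrite('pics/t2.png',np.hstack([cv2.resize(robot.snapshot('top')[140:290,320:470],(400,400)),cv2.resize(robot.snapshot('side')[140:340,210:410],(400,400))]))"
```

```text
15.3 q [-0.83 -0.03  1.63  0.19  1.36 -0.82] p [ 0.4545 -0.3199  0.1584] w 0.0138
tilt 14.9 tilt dir -0.9 y axis [ 0.966 -0.03   0.257] dip spout deg 14.9
shift [-2.  1. -1.]
world x,y,z in tool [[0.03, 0.966, 0.257], [1.0, -0.03, -0.004], [0.004, 0.257, -0.966]]
```

View pics/t2.png

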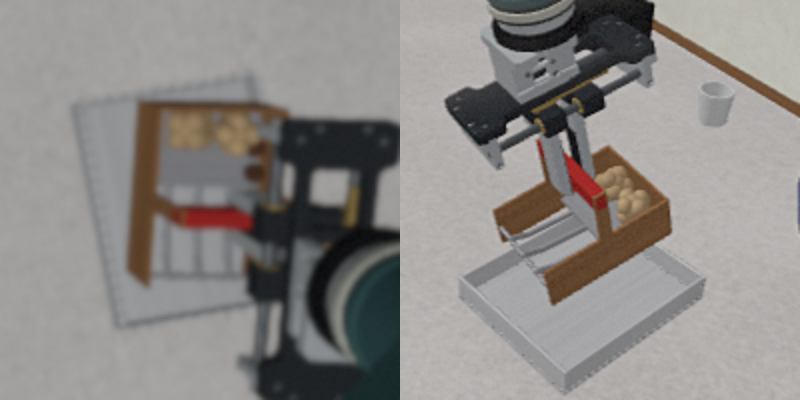

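Call:
carry_out --increments '[[255,[0,10,0],0],[255,[0,10,0],0],[255,[0,-10,0],0],[255,[0,-10,0],0],[255,[0,10,0],0],[255,[0,10,0],0],[255,[0,-10,0],0],[255,[0,-10,0],0]]'

```text
time: 16.2
tool_pos: [0.4541, -0.32, 0.1584]
ee_rot: [2.882, -0.003, 1.542]
wrist_force: [0.6, -0.8, -4.8]
width: 0.0136
finger_force: 30.0
```

Call:
carry_out --increments '[[255,[0,10,0],0],[255,[0,10,0],0],[255,[0,-10,0],0],[255,[0,-10,0],0],[255,[0,0,0],0],[255,[0,0,0],0],[255,[0,0,0],0],[255,[0,0,0],0]]'

```text
time: 17.0
tool_pos: [0.4543, -0.3201, 0.1585]
ee_rot: [2.881, -0.003, 1.541]
wrist_force: [0.1, -0.2, -3.6]
width: 0.0141
finger_force: 30.0
```

```bash
python3 -c "
from h import *
st([.455,-.322,.16])
cv2.imwrite('pics/t3.png',np.hstack([cv2.resize(robot.snapshot('top')[140:290,320:470],(400,400)),cv2.resize(robot.snapshot('side')[140:340,210:410],(400,400))]))"
```

```text
17.0 q [-0.83 -0.03  1.63  0.19  1.36 -0.82] p [ 0.4543 -0.3201  0.1585] w 0.0141
tilt 14.9 tilt dir -1.0 y axis [ 0.966 -0.03   0.257] dip spout deg 14.9
shift [-2.  1. -1.]
world x,y,z in tool [[0.03, 0.966, 0.257], [1.0, -0.03, -0.004], [0.003, 0.257, -0.966]]
```

View pics/t3.png

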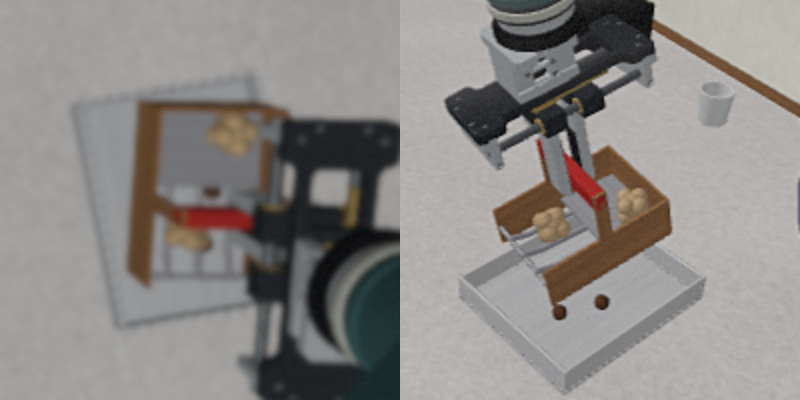

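Call:
carry_out --increments '[[255,[0,0,-4],-2],[255,[0,0,-8],-5],[255,[0,0,-12],-8],[255,[0,0,-16],-8],[255,[0,0,-16],-8],[255,[0,0,-16],-8],[255,[0,0,-16],-8],[255,[0,0,-16],-8]]'

```text
time: 17.9
tool_pos: [0.4274, -0.3196, 0.2596]
ee_rot: [2.988, 0.211, 2.49]
wrist_force: [0.3, 0.0, -4.3]
width: 0.014
finger_force: 30.0
```

Call:
carry_out --increments '[[255,[0,0,-16],-8],[255,[0,0,-12],-7],[255,[0,0,-8],-4],[255,[0,0,-4],-2],[255,[0,0,0],0]]'

```text
time: 18.4
tool_pos: [0.4174, -0.3197, 0.2986]
ee_rot: [3.075, 0.253, 2.859]
wrist_force: [-0.4, 0.3, -3.6]
width: 0.0137
finger_force: 30.0
```

```bash
python3 -c "
from h import *
st([.78,.03,.30])"
```

```text
18.4 q [-0.89 -0.12  1.44  0.2   1.65 -2.15] p [ 0.4174 -0.3197  0.2986] w 0.0137
tilt 15.0 tilt dir -1.3 y axis [0.263 0.963 0.065] dip spout deg 3.7
shift [-243.  432.   90.]
world x,y,z in tool [[-0.93, 0.263, 0.258], [0.27, 0.963, -0.006], [-0.25, 0.065, -0.966]]
```

Call:
carry_out --increments '[[255,[-3,6,1.2],0],[255,[-7,12,2.5],0],[255,[-10,18,3.7],0],[255,[-13.5,24,5],0],[255,[-16,29,6],0],[255,[-17,30,6.3],0],[255,[-17,30,6.3],0],[255,[-17,30,6.3],0]]'

```text
time: 19.2
tool_pos: [0.5682, -0.1725, 0.2973]
ee_rot: [3.073, 0.25, 2.858]
wrist_force: [-0.6, -0.4, -4.5]
width: 0.0133
finger_force: 30.0
```

Call:
carry_out --increments '[[255,[-17,30,6.3],-3],[255,[-17,30,6.3],-6],[255,[-17,30,6.3],-7],[255,[-17,30,6.3],-8],[255,[-16,29,6.3],-8],[255,[-16,26,6.3],-6],[255,[-13,22,6.3],-4],[255,[-10,14,3],-1]]'

```text
time: 20.0
tool_pos: [0.6866, 0.0389, 0.2781]
ee_rot: [-3.02, 0.226, -2.649]
wrist_force: [0.3, 0.1, -4.4]
width: 0.0137
finger_force: 30.0
```

```bash
python3 -c "
from h import *
st([.80,.03,.30])"
```

```text
20.0 q [-0.03  0.2   1.15  0.01  1.54 -2.08] p [0.6866 0.0389 0.2781] w 0.0137
tilt 14.7 tilt dir -0.4 y axis [-0.445  0.888 -0.119] dip spout deg -6.8
shift [-98. -61.   8.]
world x,y,z in tool [[-0.859, -0.445, 0.254], [-0.461, 0.888, -0.002], [-0.224, -0.119, -0.967]]
```

Call:
carry_out --increments '[[255,[-8,-4,2],0],[255,[-15,-8,4],0],[255,[-23,-12,7],0],[255,[-30,-15,8],0],[255,[-30,-15,8],0],[255,[-30,-15,8],0],[255,[-36,-18,0],0],[255,[-36,-18,0],0]]'

```text
time: 20.8
tool_pos: [0.903, 0.035, 0.2902]
ee_rot: [-3.009, 0.243, -2.653]
wrist_force: [37.4, -1.1, 31.0]
width: 0.014
finger_force: 30.0
```

Call:
carry_out --increments '[[255,[-36,-18,0],0],[255,[-36,-18,0],0],[255,[-36,-18,0],0],[255,[-36,-18,0],0]]'

```text
time: 21.2
tool_pos: [0.9487, 0.0325, 0.2841]
ee_rot: [-2.957, 0.343, -2.636]
wrist_force: [0.4, -0.0, -4.3]
width: 0.0132
finger_force: 30.0
```

```bash
python3 -c "
from h import *
st()"
```

```text
21.2 q [-0.03  0.82  0.27  0.01  1.66 -2.07] p [0.9487 0.0325 0.2841] w 0.0132
tilt 22.2 tilt dir -0.0 y axis [-0.422  0.89  -0.173] dip spout deg -9.9
world x,y,z in tool [[-0.824, -0.422, 0.378], [-0.456, 0.89, -0.0], [-0.336, -0.173, -0.926]]
```

```bash
python3 -c "
from h import *
cv2.imwrite('pics/t4.png',np.hstack([cv2.resize(robot.snapshot('top')[0:200,100:300],(400,400)),cv2.resize(robot.snapshot('side')[20:220,190:390],(400,400))]))"
```

```text
(no output)
```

View pics/t4.png

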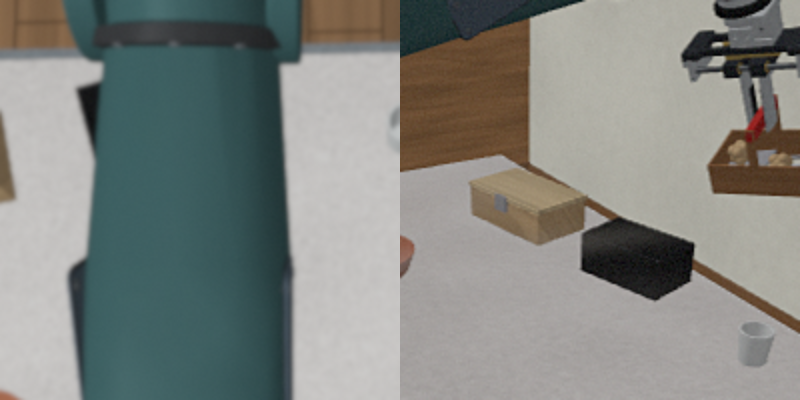

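Call:
carry_out --increments '[[255,[-3,-2,-9],0],[255,[-6,-3,-18],0],[255,[-10,-5,-27],0],[255,[-12,-6,-32],0],[255,[-12,-6,-32],0],[255,[-12,-6,-32],0],[255,[-16,-8,-24],0],[255,[-20,-10,-16],0]]'

```text
time: 22.1
tool_pos: [0.8786, 0.0316, 0.4483]
ee_rot: [-2.906, 0.431, -2.612]
wrist_force: [0.1, 0.3, -4.4]
width: 0.0138
finger_force: 30.0
```

Call:
carry_out --increments '[[255,[-25,-12,-8],0],[255,[-25,-12,0],0],[255,[-25,-12,0],0],[255,[-25,-12,0],0],[255,[-25,-12,0],0],[255,[-25,-12,0],0]]'

```text
time: 22.7
tool_pos: [0.9223, 0.0321, 0.4524]
ee_rot: [-2.846, 0.527, -2.583]
wrist_force: [0.1, 0.5, -3.6]
width: 0.0138
finger_force: 30.0
```

```bash
python3 -c "
from h import *
st()"
```

```text
22.7 q [-0.04  0.65  0.27  0.03  1.62 -2.08] p [0.9223 0.0321 0.4524] w 0.0138
tilt 34.2 tilt dir 0.8 y axis [-0.383  0.889 -0.252] dip spout deg -14.6
world x,y,z in tool [[-0.733, -0.383, 0.562], [-0.458, 0.889, 0.008], [-0.503, -0.252, -0.827]]
```

Call:
carry_out --increments '[[255,[-27,-13,-3],0],[255,[-27,-13,-3],0],[255,[-27,-13,-3],0],[255,[-27,-13,-3],0],[255,[-27,-13,-3],0],[255,[-27,-13,-3],0],[255,[-27,-13,-3],0],[255,[-27,-13,-3],0]]'

```text
time: 23.5
tool_pos: [0.9517, 0.0325, 0.5073]
ee_rot: [-2.736, 0.672, -2.519]
wrist_force: [-0.4, 0.3, -4.3]
width: 0.014
finger_force: 30.0
```

```bash
python3 -c "
from h import *
st()"
```

```text
23.5 q [-0.04  0.62  0.27  0.04  1.48 -2.08] p [0.9517 0.0325 0.5073] w 0.014
tilt 44.0 tilt dir 1.1 y axis [-0.336  0.89  -0.309] dip spout deg -18.0
world x,y,z in tool [[-0.636, -0.336, 0.695], [-0.456, 0.89, 0.013], [-0.623, -0.309, -0.719]]
```

```bash
cat > k.py <<'E'
from h import *
from scipy.optimize import least_squares
D=[([1.031,.088,1.372,0,1.684,-.103],[.2324,.498,.2185]),([1.069,.943,.276,.011,1.764,-.062],[.3902,.8357,.1617]),([1.061,.732,.275,.016,1.934,-.066],[.3579,.7663,.3387]),
([.85,-.756,1.997,.039,1.774,-.272],[.106,.2259,.212]),([-.075,.076,1.386,0,1.681,.164],[.5441,.0158,.218]),([-.83,-.03,1.63,.19,1.36,-.82],[.4545,-.3199,.1584]),
([-.04,.62,.27,.04,1.48,-2.08],[.9517,.0325,.5073]),([-.89,-.12,1.44,.2,1.65,-2.15],[.4174,-.3197,.2986])]
def fk(q,a):
    h,L1,L2,e,L,d,s=a; E=R.from_euler
    B=E('z',q[0]); F=B*E('y',q[1]+q[2]); W=F*E('z',s*q[3])*E('y',q[4])
    p=np.array([0,0,h])+B.apply([0,d,0])+(B*E('y',q[1])).apply([0,0,L1])+F.apply([e,0,L2])+W.apply([0,0,L])
    return p,W.apply([0,0,1])
def fit():
    best=None
    for s in(1,-1):
        f=least_squares(lambda a:np.concatenate([fk(q,[*a,s])[0]-p for q,p in D]),[.2,.4,.35,0,.25,.05])
        if best is None or f.cost<best[0]: best=(f.cost,[*f.x,s],abs(f.fun).max())
    return best
def ik(p,t,a,q0=(.6,0,1.6,0,1.2)):
    lo=[-3.1,-.76,.27,-1.08,.17];hi=[3.1,2.03,2.55,4.22,2.65]
    f=least_squares(lambda q:np.concatenate([fk(q,a)[0]-p,.3*(fk(q,a)[1]-t)]),q0,bounds=(lo,hi)); return f.x,np.linalg.norm(f.fun)
E
python3 - <<'E'
from k import *
c,a,m=fit(); print(np.round(a,4),m)
print(fk(D[5][0],a)[1],"want tilt 14.9 dir -0.9")
for th in(46,50,54):
  for az in(0,10,20,30):
    t=[np.sin(np.radians(th))*np.cos(np.radians(az)),np.sin(np.radians(th))*np.sin(np.radians(az)),-np.cos(np.radians(th))]
    q,e=ik([.442,.354,.2],t,a); print(th,az,q.round(2),round(e,4))
E
```

```text
[0.1528 0.4493 0.499  0.1042 0.3347 0.0568 1.    ] 0.0045939876941163416
[ 0.25850683 -0.00901183 -0.9659674 ] want tilt 14.9 dir -0.9
46 0 [ 0.91 -0.18  1.87 -0.73  1.03] 0.0
46 10 [ 0.84 -0.26  1.94 -0.61  0.88] 0.0
46 20 [ 0.74 -0.33  1.99 -0.4   0.76] 0.0
46 30 [ 0.61 -0.38  2.02 -0.1   0.7 ] 0.0
50 0 [ 0.95 -0.18  1.91 -0.83  1.  ] 0.0
50 10 [ 0.86 -0.28  1.98 -0.72  0.83] 0.0
50 20 [ 0.75 -0.35  2.04 -0.49  0.69] 0.0
50 30 [ 0.62 -0.4   2.07 -0.13  0.61] 0.0
54 0 [ 0.98 -0.18  1.94 -0.94  0.98] 0.0
54 10 [ 0.89 -0.28  2.02 -0.84  0.79] 0.0
54 20 [ 0.77 -0.37  2.08 -0.61  0.62] 0.0
54 30 [ 0.62 -0.43  2.12 -0.16  0.51] 0.0
```

Call:
carry_out --increments '[[255,[-27,-13,-6],0],[255,[-27,-13,-6],0],[255,[-27,-13,-6],0],[255,[-27,-13,-6],0],[255,[-27,-13,-6],0],[255,[0,0,0],0]]'

```text
time: 24.1
tool_pos: [0.948, 0.0326, 0.5657]
ee_rot: [-2.654, 0.758, -2.464]
wrist_force: [-0.5, 0.3, -4.0]
width: 0.014
finger_force: 30.0
```

```bash
python3 - <<'E'
from k import *
c,a,m=fit(); E=R.from_euler
def W(q): return E('z',q[0])*E('y',q[1]+q[2])*E('z',q[3])*E('y',q[4])
def frm(q): M=R.from_euler('xyz',o['ee_rot']); return M
o=robot.get_obs(); q0=o['joint_positions']; M=frm(q0)
k=(W(q0).inv()*M).as_euler('zyx')[0]-q0[5]; print('k',k)
st([.442,.354,.36])
q=q0[:5]
for s in np.linspace(0,1,6):
  p=o['tool_pos']*(1-s)+np.array([.442,.354,.36])*s
  q,e=ik(p,M.as_matrix()[:,2],a,np.clip(q,[-3,-.75,.28,-1.07,.18],[3,2,2.5,4,2.6])); print(p.round(2),q.round(2),round(e,4),"j6",round(np.angle(np.exp(1j*((W(q).inv()*M).as_euler('zyx')[0]-k))),2))
q,e=ik([.442,.354,.2],M.as_matrix()[:,2],a,q); print(q.round(2),e,"j6",(W(q).inv()*M).as_euler('zyx')[0]-k)
# twist for tool y to max dip
z=M.as_matrix()[2]; print("twist to spout down deg",np.degrees(np.arctan2(-z[0],z[1])))
E
```

```text
k 1.5707963267948966
24.1 q [-0.04  0.58  0.27  0.05  1.42 -2.08] p [0.948  0.0326 0.5657] w 0.014
tilt 50.1 tilt dir 1.2 y axis [-0.303  0.89  -0.34 ] dip spout deg -19.9
shift [ 281.  509. -251.]
world x,y,z in tool [[-0.566, -0.303, 0.767], [-0.455, 0.89, 0.016], [-0.688, -0.34, -0.642]]
[0.95 0.03 0.57] [-0.04  0.58  0.27  0.05  1.42] 0.0002 j6 -2.08
[0.85 0.1  0.52] [ 0.06  0.24  0.82 -0.03  1.2 ] 0.0 j6 -1.99
[0.75 0.16 0.48] [ 0.2   0.02  1.15 -0.15  1.1 ] 0.0 j6 -1.85
[0.64 0.23 0.44] [ 0.39 -0.14  1.39 -0.32  1.08] 0.0 j6 -1.63
[0.54 0.29 0.4 ] [ 0.64 -0.25  1.56 -0.52  1.12] 0.0 j6 -1.36
[0.44 0.35 0.36] [ 0.94 -0.27  1.66 -0.7   1.22] 0.0 j6 -1.05
[ 0.94 -0.19  1.92 -0.82  0.98] 1.4037992277297501e-14 j6 -0.7890825716559511
twist to spout down deg 116.30995234290963
```

Call:
carry_out --increments '[[255,[3.5,6.4,-3.2],0],[255,[6.6,12,-6],0],[255,[9.7,17.7,-8.7],0],[255,[13.3,24,-11.9],0],[255,[13.3,24,-11.9],0],[255,[13.3,24,-11.9],0],[255,[13.3,24,-11.9],0],[255,[13.3,24,-11.9],0]]'

```text
time: 24.9
tool_pos: [0.7919, 0.1316, 0.4993]
ee_rot: [-2.659, 0.754, -2.468]
wrist_force: [-0.0, 0.0, -3.6]
width: 0.0143
finger_force: 30.0
```

Call:
carry_out --increments '[[255,[13.3,24,-11.9],0],[255,[13.3,24,-11.9],0],[255,[13.3,24,-11.9],0],[255,[13.3,24,-11.9],0],[255,[13.3,24,-11.9],0],[255,[13.3,24,-11.9],0],[255,[13.3,24,-11.9],0],[255,[13.3,24,-11.9],0]]'

```text
time: 25.7
tool_pos: [0.6001, 0.2527, 0.4232]
ee_rot: [-2.66, 0.755, -2.468]
wrist_force: [-0.1, 1.2, -3.6]
width: 0.0138
finger_force: 30.0
```

Call:
carry_out --increments '[[255,[13.3,24,-11.9],0],[255,[13.3,24,-11.9],0],[255,[13.3,24,-11.9],0],[255,[13.3,24,-11.9],0],[255,[10,18,-9],0],[255,[7,12,-6],0],[255,[3,6,-3],0],[255,[0,0,0],0]]'

```text
time: 26.5
tool_pos: [0.4688, 0.336, 0.3709]
ee_rot: [-2.66, 0.755, -2.466]
wrist_force: [0.2, -0.2, -4.7]
width: 0.0139
finger_force: 30.0
```

```bash
python3 -c "
from h import *
st([.442,.354,.21])
cv2.imwrite('pics/t5.png',np.hstack([cv2.resize(robot.snapshot('top')[100:300,0:200],(400,400)),cv2.resize(robot.snapshot('side')[0:200,100:300],(400,400))]))"
```

```text
26.5 q [ 0.86 -0.28  1.64 -0.65  1.19 -1.14] p [0.4688 0.336  0.3709] w 0.0139
tilt 49.8 tilt dir 1.4 y axis [-0.307  0.89  -0.337] dip spout deg -19.7
shift [117.  79.  84.]
world x,y,z in tool [[-0.568, -0.307, 0.763], [-0.456, 0.89, 0.018], [-0.685, -0.337, -0.646]]
```

View pics/t5.png

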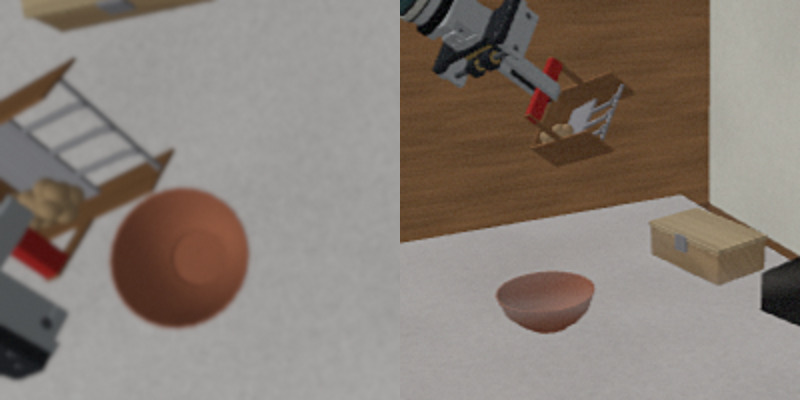

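Call:
carry_out --increments '[[255,[8,5,6],0],[255,[16,11,11],0],[255,[22,15,16],0],[255,[24,16,17],0],[255,[22,15,16],0],[255,[17,12,13],0],[255,[11,7,8],0],[255,[0,0,0],0]]'

```text
time: 27.4
tool_pos: [0.4421, 0.3525, 0.2005]
ee_rot: [-2.658, 0.747, -2.467]
wrist_force: [-0.6, -1.5, -4.8]
width: 0.0141
finger_force: 30.0
```

```bash
python3 -c "
from h import *
st([.442,.354,.205])"
```

```text
27.4 q [ 0.94 -0.2   1.92 -0.81  0.99 -0.8 ] p [0.4421 0.3525 0.2005] w 0.0141
tilt 49.5 tilt dir 0.9 y axis [-0.306  0.889 -0.341] dip spout deg -20.0
shift [-4. -0. -3.]
world x,y,z in tool [[-0.573, -0.306, 0.76], [-0.458, 0.889, 0.012], [-0.68, -0.341, -0.649]]
```

Call:
carry_out --increments '[[255,[-4,0,-3],3],[255,[0,0,0],6],[255,[0,0,0],8],[255,[0,0,0],8.5],[255,[0,0,0],8.5],[255,[0,0,0],8.5],[255,[0,0,0],8.5],[255,[0,0,0],8.5]]'

```text
time: 28.2
tool_pos: [0.444, 0.356, 0.2117]
ee_rot: [2.558, 0.69, 2.36]
wrist_force: [0.2, -0.6, -4.1]
width: 0.0138
finger_force: 30.0
```

Call:
carry_out --increments '[[255,[0,0,0],8.5],[255,[0,0,0],8.5],[255,[0,0,0],8.5],[255,[0,0,0],8.5],[255,[0,0,0],8.5],[255,[0,0,0],8.5],[255,[0,0,0],5.5],[255,[0,0,0],0]]'

```text
time: 29.0
tool_pos: [0.444, 0.356, 0.2118]
ee_rot: [2.27, 0.002, 1.595]
wrist_force: [0.8, -0.6, -4.2]
width: 0.0141
finger_force: 30.0
```

Call:
carry_out --increments '[[255,[0,0,0],0],[255,[0,0,0],0],[255,[0,0,0],0],[255,[0,0,0],0],[255,[0,0,0],0]]'

```text
time: 29.5
tool_pos: [0.4431, 0.3558, 0.21]
ee_rot: [2.272, 0.004, 1.595]
wrist_force: [-0.1, 1.2, -3.4]
width: 0.0138
finger_force: 30.0
```

```bash
python3 -c "
from h import *
st([.442,.354,.205])
cv2.imwrite('pics/t6.png',np.hstack([cv2.resize(robot.snapshot('top')[140:290,20:170],(400,400)),cv2.resize(robot.snapshot('side')[60:210,100:250],(400,400))]))"
```

```text
29.5 q [ 0.94 -0.2   1.9  -0.81  1.    1.22] p [0.4431 0.3558 0.21  ] w 0.0138
tilt 49.8 tilt dir 1.2 y axis [0.645 0.019 0.764] dip spout deg 49.8
shift [-2. -5.  2.]
world x,y,z in tool [[-0.025, 0.645, 0.764], [1.0, 0.019, 0.016], [-0.004, 0.764, -0.645]]
```

View pics/t6.png

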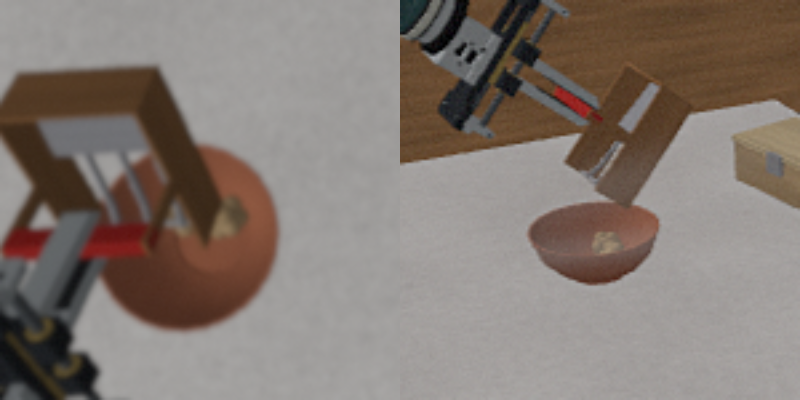

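Call:
carry_out --increments '[[255,[0,12,0],0],[255,[0,-12,0],0],[255,[0,12,0],0],[255,[0,-12,0],0],[255,[0,12,0],0],[255,[0,-12,0],0],[255,[0,0,0],0],[255,[0,0,0],0]]'

```text
time: 30.4
tool_pos: [0.4427, 0.3556, 0.2091]
ee_rot: [2.273, 0.005, 1.595]
wrist_force: [-0.4, 0.1, -3.2]
width: 0.0136
finger_force: 30.0
```

Call:
carry_out --increments '[[255,[0,5,-5],0],[255,[0,10,-10],0],[255,[0,15,-13],0],[255,[0,15,-13],0],[255,[0,15,-13],0],[255,[0,10,-10],0],[255,[0,5,-5],0]]'

```text
time: 31.1
tool_pos: [0.4391, 0.3565, 0.3155]
ee_rot: [2.269, 0.001, 1.595]
wrist_force: [-0.2, 0.3, -3.3]
width: 0.014
finger_force: 30.0
```

```bash
python3 -c "
from h import *
st([.442,.354,.205])
cv2.imwrite('pics/t7.png',np.hstack([cv2.resize(robot.snapshot('top')[140:290,20:170],(400,400)),cv2.resize(robot.snapshot('side')[60:210,100:250],(400,400))]))"
```

```text
31.1 q [ 0.95 -0.26  1.74 -0.73  1.16  1.05] p [0.4391 0.3565 0.3155] w 0.014
tilt 50.0 tilt dir 1.4 y axis [0.643 0.016 0.766] dip spout deg 50.0
shift [ -3. -83.  73.]
world x,y,z in tool [[-0.024, 0.643, 0.766], [1.0, 0.016, 0.018], [-0.001, 0.766, -0.643]]
```

View pics/t7.png

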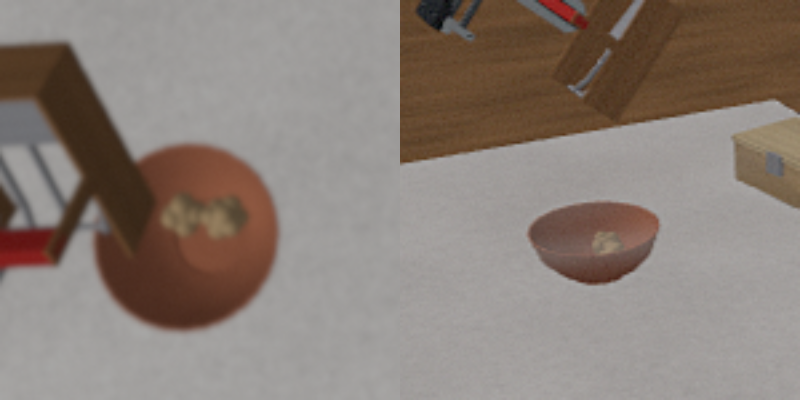

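Both walnuts are in the bowl and the sieve is empty. Next I'll move to azimuth 0 and straighten the tool at the inner limit of the reach.

Call:
carry_out --increments '[[255,[-15,2,2],0],[255,[-30,4,4],0],[255,[-42,5,6],0],[255,[-42,5,6],0],[255,[-42,5,6],0],[255,[-42,5,6],0],[255,[-42,5,6],0],[255,[-42,5,6],0]]'

```text
time: 32.0
tool_pos: [0.4999, 0.0579, 0.311]
ee_rot: [2.275, 0.007, 1.595]
wrist_force: [0.4, 0.6, -4.6]
width: 0.0138
finger_force: 30.0
```

Call:
carry_out --increments '[[255,[-30,0,0],0],[255,[0,-10,-12],0],[255,[0,-20,-23],0],[255,[0,-25,-30],0],[255,[0,-25,-30],0],[255,[0,-25,-30],0],[255,[0,-25,-30],0]]'

```text
time: 32.7
tool_pos: [0.4262, 0.0511, 0.3366]
ee_rot: [2.373, 0.022, 1.576]
wrist_force: [-0.0, -0.1, -4.2]
width: 0.0138
finger_force: 30.0
```

```bash
python3 -c "
from h import *
st([.40,.01,.30])"
```

```text
32.7 q [-0.01 -0.76  1.93 -0.01  1.2  -0.02] p [0.4262 0.0511 0.3366] w 0.0138
tilt 44.1 tilt dir -1.0 y axis [0.719 0.019 0.695] dip spout deg 44.0
shift [-40. -45.   9.]
world x,y,z in tool [[-0.005, 0.719, 0.695], [1.0, 0.019, -0.013], [-0.022, 0.695, -0.718]]
```

Call:
carry_out --increments '[[255,[0,-40,-10],0],[255,[0,-40,-10],0],[255,[0,-40,-10],0],[255,[0,-40,-10],0],[255,[0,-40,-10],0],[255,[0,-40,-10],0],[255,[0,-40,-10],0],[255,[0,-40,-10],0]]'

```text
time: 33.5
tool_pos: [0.2743, 0.1593, 0.2082]
ee_rot: [2.476, 0.099, 1.511]
wrist_force: [0.5, 1.6, -3.6]
width: 0.0142
finger_force: 30.0
```

```bash
python3 -c "
from h import *
st()"
```

```text
33.5 q [ 0.96 -0.76  2.14 -0.61  1.46  0.96] p [0.2743 0.1593 0.2082] w 0.0142
tilt 38.5 tilt dir -10.6 y axis [0.789 0.014 0.614] dip spout deg 37.9
world x,y,z in tool [[0.059, 0.789, 0.612], [0.993, 0.014, -0.114], [-0.099, 0.614, -0.783]]
```

Call:
carry_out --increments '[[255,[-22,35,-3],0],[255,[-22,35,-3],0],[255,[-22,35,-3],0],[255,[-22,35,-3],0],[255,[-22,35,-3],0],[255,[0,0,0],0]]'

```text
time: 34.1
tool_pos: [0.4047, 0.0576, 0.3443]
ee_rot: [2.473, 0.105, 1.496]
wrist_force: [-0.5, -0.2, -3.5]
width: 0.0135
finger_force: 30.0
```

```bash
python3 -c "
from h import *
st()"
```

```text
34.1 q [ 0.21 -0.68  1.85 -0.26  1.35  0.22] p [0.4047 0.0576 0.3443] w 0.0135
tilt 38.7 tilt dir -11.8 y axis [0.787 0.007 0.616] dip spout deg 38.1
world x,y,z in tool [[0.074, 0.787, 0.612], [0.992, 0.007, -0.128], [-0.105, 0.616, -0.78]]
```

Call:
carry_out --increments '[[255,[-30,0,4],0],[255,[-45,0,6],0],[255,[0,0,0],0],[255,[3,-19,-15],0],[255,[3,-19,-15],0],[255,[3,-19,-14],0],[255,[3,-19,-14],0]]'

```text
time: 34.8
tool_pos: [0.3614, 0.03, 0.353]
ee_rot: [2.532, 0.119, 1.496]
wrist_force: [-0.5, 1.7, -3.9]
width: 0.0137
finger_force: 30.0
```

```bash
python3 -c "
from h import *
st()"
```

```text
34.8 q [ 0.12 -0.76  1.83 -0.21  1.48  0.11] p [0.3614 0.03   0.353 ] w 0.0137
tilt 35.5 tilt dir -13.9 y axis [0.823 0.007 0.568] dip spout deg 34.6
world x,y,z in tool [[0.074, 0.823, 0.563], [0.99, 0.007, -0.139], [-0.118, 0.568, -0.814]]
```

Call:
carry_out --increments '[[255,[-25,-12,25],0],[255,[-40,-15,30],0],[255,[0,-20,-13],0],[255,[0,-20,-13],0],[255,[0,-20,-12],0],[255,[0,-20,-12],0],[255,[0,-20,-11],0],[255,[0,-20,-11],0]]'

```text
time: 35.6
tool_pos: [0.3434, -0.0054, 0.3335]
ee_rot: [2.632, 0.136, 1.492]
wrist_force: [-0.2, -0.2, -3.8]
width: 0.0137
finger_force: 30.0
```

```bash
python3 -c "
from h import *
st()"
```

```text
35.6 q [-0.05 -0.76  1.84 -0.13  1.55 -0.04] p [ 0.3434 -0.0054  0.3335] w 0.0137
tilt 30.1 tilt dir -18.2 y axis [ 0.876 -0.003  0.483] dip spout deg 28.9
world x,y,z in tool [[0.078, 0.876, 0.477], [0.988, -0.003, -0.157], [-0.136, 0.483, -0.865]]
```

Call:
carry_out --increments '[[255,[-25,-5,10],0],[255,[-30,-5,10],0],[255,[2,-28,-14],0],[255,[2,-28,-14],0],[255,[2,-28,-13],0],[255,[2,-28,-13],0],[255,[2,-28,-12],0],[255,[2,-28,-12],0]]'

```text
time: 36.4
tool_pos: [0.293, -0.0314, 0.3587]
ee_rot: [2.763, 0.145, 1.488]
wrist_force: [0.4, 0.4, -4.4]
width: 0.0139
finger_force: 30.0
```

```bash
python3 -c "
from h import *
st()"
```

```text
36.4 q [-0.19 -0.76  1.75 -0.1   1.76 -0.17] p [ 0.293  -0.0314  0.3587] w 0.0139
tilt 23.1 tilt dir -24.8 y axis [ 0.931 -0.024  0.365] dip spout deg 21.4
world x,y,z in tool [[0.082, 0.931, 0.357], [0.986, -0.024, -0.165], [-0.145, 0.365, -0.92]]
```

Call:
carry_out --increments '[[255,[-22,0,12],0],[255,[-25,0,15],0],[255,[5,-28,-8],0],[255,[5,-28,-8],0],[255,[5,-28,-7],0],[255,[5,-28,-7],0],[255,[5,-28,-6],0],[255,[5,-28,-6],0]]'

```text
time: 37.2
tool_pos: [0.2482, -0.0485, 0.3685]
ee_rot: [2.881, 0.142, 1.489]
wrist_force: [0.2, -0.2, -3.7]
width: 0.0137
finger_force: 30.0
```

```bash
python3 -c "
from h import *
st()"
```

```text
37.2 q [-0.32 -0.76  1.7  -0.08  1.91 -0.29] p [ 0.2482 -0.0485  0.3685] w 0.0137
tilt 16.9 tilt dir -32.6 y axis [ 0.966 -0.043  0.255] dip spout deg 14.8
world x,y,z in tool [[0.081, 0.966, 0.246], [0.987, -0.043, -0.157], [-0.141, 0.255, -0.957]]
```

Call:
carry_out --increments '[[255,[-22,0,15],0],[255,[-30,0,20],0],[255,[10,-26,-4],0],[255,[10,-26,-4],0],[255,[10,-26,-4],0],[255,[10,-26,-3],0],[255,[10,-26,-3],0],[255,[10,-26,-3],0]]'

```text
time: 38.0
tool_pos: [0.2099, -0.0549, 0.3679]
ee_rot: [2.989, 0.126, 1.494]
wrist_force: [0.5, 0.1, -4.2]
width: 0.0138
finger_force: 30.0
```

```bash
python3 -c "
from h import *
st([.45,0.0,.2])"
```

```text
38.0 q [-0.41 -0.76  1.68 -0.07  2.03 -0.39] p [ 0.2099 -0.0549  0.3679] w 0.0138
tilt 11.3 tilt dir -43.6 y axis [ 0.987 -0.057  0.151] dip spout deg 8.7
shift [ 94. 209. 191.]
world x,y,z in tool [[0.076, 0.987, 0.142], [0.989, -0.057, -0.135], [-0.125, 0.151, -0.981]]
```

Call:
carry_out --increments '[[255,[-25,0,20],0],[255,[-30,0,20],0],[255,[14,-26,-2],0],[255,[14,-26,-2],0],[255,[14,-26,-2],0],[255,[14,-26,-2],0],[255,[14,-26,-2],0],[255,[14,-26,-2],0]]'

```text
time: 38.8
tool_pos: [0.1721, -0.0484, 0.3691]
ee_rot: [3.096, 0.104, 1.496]
wrist_force: [1.4, 0.7, -3.9]
width: 0.0137
finger_force: 30.0
```

```bash
python3 -c "
from h import *
st([.48,0.02,.16])"
```

```text
38.8 q [-0.44 -0.76  1.67 -0.1   2.14 -0.42] p [ 0.1721 -0.0484  0.3691] w 0.0137
tilt 6.5 tilt dir -70.3 y axis [ 0.997 -0.07   0.046] dip spout deg 2.6
shift [112. 292. 212.]
world x,y,z in tool [[0.074, 0.997, 0.038], [0.992, -0.07, -0.106], [-0.103, 0.046, -0.994]]
```

Call:
carry_out --increments '[[255,[4,15,5],0],[255,[10,30,12],0],[255,[14,40,25],0],[255,[14,40,28],0],[255,[14,40,28],0],[255,[14,40,28],0],[255,[14,35,28],0],[255,[14,25,28],0]]'

```text
time: 39.6
tool_pos: [0.4513, 0.0123, 0.1896]
ee_rot: [3.094, 0.102, 1.498]
wrist_force: [0.1, -1.4, -2.8]
width: 0.0136
finger_force: 30.0
```

Call:
carry_out --increments '[[255,[10,18,20],0],[255,[4,9,10],0],[255,[0,0,5],0],[255,[0,0,0],0]]'

```text
time: 40.0
tool_pos: [0.4772, 0.0169, 0.1545]
ee_rot: [3.098, 0.102, 1.493]
wrist_force: [-0.4, -0.4, -3.0]
width: 0.0138
finger_force: 30.0
```

```bash
python3 -c "
from h import *
st([.48,0.02,.102])"
```

```text
40.0 q [-0.01 -0.07  1.66 -0.11  1.51  0.07] p [0.4772 0.0169 0.1545] w 0.0138
tilt 6.4 tilt dir -71.5 y axis [ 0.996 -0.073  0.043] dip spout deg 2.5
shift [ 9.  0. 52.]
world x,y,z in tool [[0.077, 0.996, 0.035], [0.992, -0.073, -0.105], [-0.102, 0.043, -0.994]]
```

Call:
carry_out --increments '[[255,[2,0,18],0],[255,[1,0,18],0],[255,[1,0,10],0],[255,[0,0,6],0],[255,[0,0,3],0],[255,[0,0,0],0]]'

```text
time: 40.6
tool_pos: [0.48, 0.0134, 0.0994]
ee_rot: [3.097, 0.102, 1.49]
wrist_force: [0.2, -0.2, -3.5]
width: 0.0137
finger_force: 30.0
```

Call:
carry_out --increments '[[255,[0,0,2],0],[255,[0,0,2],0],[255,[0,0,0],0]]'

```text
time: 40.9
tool_pos: [0.4819, 0.0124, 0.0974]
ee_rot: [3.093, 0.103, 1.489]
wrist_force: [0.6, -0.9, 5.2]
width: 0.014
finger_force: 30.0
```

Contact with the sideboard. Releasing the sieve now.

Call:
carry_out --increments '[[225,[0,0,0],0],[215,[0,0,0],0],[200,[0,0,0],0],[180,[0,0,0],0],[120,[0,0,0],0],[60,[0,0,0],0],[0,[0,0,0],0],[0,[0,0,0],0]]'

```text
time: 41.7
tool_pos: [0.4798, 0.0132, 0.0946]
ee_rot: [3.099, 0.102, 1.49]
wrist_force: [0.0, -0.2, -0.6]
width: 0.0562
finger_force: 0.0
```

Call:
carry_out --increments '[[0,[0,0,0],0],[0,[0,0,0],0],[0,[0,0,0],0],[0,[0,0,-5],0],[0,[0,0,-15],0],[0,[0,0,-25],0],[0,[0,0,-35],0],[0,[0,0,-40],0]]'

```text
time: 42.5
tool_pos: [0.4748, 0.0258, 0.2144]
ee_rot: [3.101, 0.102, 1.49]
wrist_force: [0.7, 0.1, 0.3]
width: 0.094
finger_force: 0.0
```

Call:
carry_out --increments '[[0,[0,-30,-30],0],[0,[0,-45,-10],0],[0,[0,-45,0],0],[0,[0,-45,0],0],[0,[0,-40,0],0],[0,[0,-20,0],0],[0,[0,0,0],0]]'

```text
time: 43.2
tool_pos: [0.2488, 0.0473, 0.245]
ee_rot: [3.095, 0.101, 1.491]
wrist_force: [0.6, -0.7, 0.1]
width: 0.0942
finger_force: 0.0
```

```bash
python3 -c "
from h import *
st()
cv2.imwrite('pics/t8.png',np.hstack([cv2.resize(robot.snapshot('top'),(400,300)),cv2.resize(robot.snapshot('side'),(400,300))]))"
```

```text
43.2 q [ 0.11 -0.62  1.87 -0.11  1.86  0.15] p [0.2488 0.0473 0.245 ] w 0.0942
tilt 6.4 tilt dir -69.7 y axis [ 0.996 -0.075  0.047] dip spout deg 2.7
world x,y,z in tool [[0.079, 0.996, 0.039], [0.992, -0.075, -0.104], [-0.101, 0.047, -0.994]]
```

View pics/t8.png

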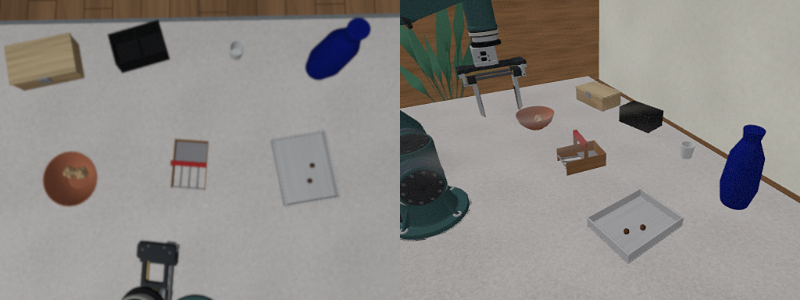

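The picture shows two hazelnuts in the tray at (312,165) and (310,181), the walnuts in the bowl at (75,173), and the empty sieve standing upright at (189,163). The gripper is clear of everything.

```bash
python3 -c "
from bench import robot
print(robot.close_job())"
```

```text
the job is handed in; nothing more can be done
None
```

I handed the job in at about 43 s: both hazelnuts are in the silver tray, both walnuts are in the terracotta bowl, and the empty sieve stands upright and released on the sideboard, about 0.34 m from the tray; I don't know how it was judged, as the hand-in gave no result.

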